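# Unpile the enamel lids and cover the four pots for the night

## Task

The washed enamel condiment pots are to be covered for the night: take the pile of lids apart and put each lid on the pot of its own size and rim colour, pushed fully home so that the cap lies flat on the rim. Leave the four pots standing about where they are, do not let any lid or pot topple, and do not shove the salt shaker or the spice jar.

Things in the scene. Friction and masses are not known exactly. Their poses are not given: they have to be found in the camera images.
- lid_red_c (a point): The smallest lid, on top of the pile: flat cream enamel cap with dark-red edge, 62 mm across, 4 thick; black straight knob 22 across, 14 tall; hollow collar below, 18 deep, 47 across tapering to 36, at first standing over the knob of the next lid. Point: on the axis at the cap's underside, half-way up the 36 mm (knob 4 to 18 mm above, collar 18 mm below). z up; round, yaw free.
- lid_ochre_c (a point): The second-smallest lid, second from the top of the pile: flat cream enamel cap with orange-ochre edge, 80 mm across, 4 thick; black straight knob 22 across, 14 tall; hollow collar below, 18 deep, 65 across tapering to 54, at first standing over the knob of the next lid. Point: on the axis at the cap's underside, half-way up the 36 mm (knob 4 to 18 mm above, collar 18 mm below). z up; round, yaw free.
- lid_green_c (a point): The second-largest lid, third from the top of the pile: flat cream enamel cap with dark-green edge, 100 mm across, 4 thick; black straight knob 22 across, 14 tall; hollow collar below, 18 deep, 85 across tapering to 74, at first standing over the knob of the next lid. Point: on the axis at the cap's underside, half-way up the 36 mm (knob 4 to 18 mm above, collar 18 mm below). z up; round, yaw free.
- lid_blue_c (a point): The largest lid, at the bottom of the pile: flat cream enamel cap with navy-blue edge, 120 mm across, 4 thick; black straight knob 22 across, 14 tall; hollow collar below, 18 deep, 105 across tapering to 94. Point: on the axis at the cap's underside, half-way up the 36 mm (knob 4 to 18 mm above, collar 18 mm below). z up; round, yaw free.
- mouth_red (a point): The smallest pot, cream enamel with dark-red rim, empty, open, loose on the table: 48 mm tall, 58 across, mouth 52 wide, wall 3. Point: centre of the mouth, level with the rim's top; z up. With the dark-red lid home, the lid's point lies on this one (2 to 3 mm side play).
- mouth_ochre (a point): The second-smallest pot, cream enamel with orange-ochre rim, empty, open, loose on the table: 58 mm tall, 76 across, mouth 70 wide, wall 3. Point: centre of the mouth, level with the rim's top; z up. With the orange-ochre lid home, the lid's point lies on this one (2 to 3 mm side play).
- mouth_green (a point): The second-largest pot, cream enamel with dark-green rim, empty, open, loose on the table: 68 mm tall, 96 across, mouth 90 wide, wall 3. Point: centre of the mouth, level with the rim's top; z up. With the dark-green lid home, the lid's point lies on this one (2 to 3 mm side play).
- mouth_blue (a point): The largest pot, cream enamel with navy-blue rim, empty, open, loose on the table: 78 mm tall, 116 across, mouth 110 wide, wall 3. Point: centre of the mouth, level with the rim's top; z up. With the navy-blue lid home, the lid's point lies on this one (2 to 3 mm side play).
- salt_c (a point): Bystander: glass salt shaker with a grey cap, 44 mm across, 90 mm tall, standing loose on the table. The point is its centre, half-way up.
- spice_c (a point): Bystander: clear spice jar with a white cap, 47 mm across, 98 mm tall, standing loose on the table. The point is its centre, half-way up.
Things that resemble listed ones, but are neither listed nor needed, are in the scene too. What is shaped like the part that bears mouth_ochre but purple is not meant.

How it is judged:
By the outcome, as a careful person would: the job done as asked, in the order asked, and still so for the second after the job is handed in, with the robot touching nothing.
It also fails if it takes over 115 s, if anything falls off the work surface, if the arm or the gripper's body presses on something with over 40 N, if the wrist force passes 120 N, or if a joint passes its speed limit or range.

## Robot

A 6-joint arm with a two-finger parallel gripper is mounted at the origin on the work surface; the furniture and walls round the work are solid. World frame = base frame: x ahead of the robot, y to its left, z up, the work surface at z = 0. Lengths are in m, angles in degrees, forces in N, time in s.
With the tool pointing down it reaches from about 0.4 to 0.825 m from the base axis. Payload 7 kg.
Tool frame: the origin (TCP) lies midway between the tips of the shut fingers; the grasp point (between the pads) lies hold_point_z behind it (hold_point_z is the distance from the TCP to the grasp point, in m); z points along the fingers, y is the line along which they close (so a half turn about z gives the same grasp; the last joint's range is limited). The gripper opens to 88 mm and grips with 3 to 60 N. Pads are 19 mm wide; open, the fingers measure 130 mm over their backs; the gripper's body (78 mm by 193 mm) begins 47 mm behind the grasp point.
Start: joints at [-46.518, 20.546, 0.682, 0, -70.136, -16.507], TCP at [0.306, -0.602, 0.227] pointing down, gripper open.
Joint ranges: [-176.03, 176.03], [-82.01, 121.73], [-58.28, 71.71], [-173.87, 95.51], [-174.79, -0.11], [-173.66, 173.66]. Speed limits (degrees/s): [136.94, 136.94, 172.46, 180, 180, 180].

## Interface

Orientations are given as [roll, pitch, yaw] about the fixed x, y, z axes, in that order (R = Rz(yaw) Ry(pitch) Rx(roll)).
In Python, from plant import * gives the robot as it stands.
- The arm moves only by the tool step_arm, never from a script. Its argument "steps" is a list that holds one entry, the list of rows, each a list of 6 numbers: the shift along the tool's x, y, z scaled (see below), then the turn, a rotation vector about the tool's x, y, z scaled (see below). In form: [[[tx, ty, tz, wx, wy, wz], ...]]. A call has 1 to 20 rows; each row is the pose to reach, as a shift and turn from the pose commanded when the call began, along the tool's axes at that moment; what a row does not reach only later rows make up. The controller multiplies each number of a shift by 100 mm and each number of a turn by 0.5 rad. A row lasts 1/10 s, in which the tool goes at most 50 mm and 8.59 degrees, less where a joint would pass 70% of its speed; a pose out of reach is approached as far as the arm can. A call with a number of a shift or a turn outside -1 to 1 is refused whole. A call with a gripper value outside its range is refused whole. "jaw" is the closure in counts, from 0 (fully open) to 255 (shut), set as the call begins (left out, the last holds). The fingers move at their own pace and stop on an object; the grip force is fixed at half the most. Time passes only in rows, so rows that repeat a pose let the fingers close. It gives the time, the measured TCP pose, the force, the opening and the grip force at its end, in the units of the state.
- get_obs(): the state, without advancing time (a new reading comes with each control period).
- snapshot(name): name is "scene" or "top" or "wrist"; returns (picture, depth): 400x640x3 uint8, red, green, blue; 400x640 float32, m along the optical axis (not along the pixel's ray), 0 where there is no reading.
- calibration(name): a dict with "mtx" (3x3 intrinsics, pixels), "dist" ([k1, k2, p1, p2, k3] as OpenCV has them; the pictures are not rectified), "rvec" (rotation vector, rad) and "tvec" (3), from world to camera coordinates, as OpenCV has them. Camera axes: x right, y down, z forward; pixel columns grow to the right and rows downward; lengths in m; the calibration is good to about 2 mm. A picture is of the moment at which its call begins: read the wrist's pose just before it. calibration takes no time and is no camera call; for the wrist camera it gives the pose at the moment of the call.
- close_job(): hands the job in; it is judged then, once.
The state is a dict: "clock": time; "joint_pos": joint angles; "qvel": joint speeds; "tau": joint torques, N m; "tool_pos": TCP position; "orientation": TCP orientation; "force": force on the tool from outside, world axes, zero at the start; "moment": the same for the moment, N m; "opening": finger opening in m; "gripper_force": force on a finger pad.
Only numpy, scipy, OpenCV 4.12 (cv2) and the standard library are available. Lean on these libraries where they do the work, as an engineer would, in place of code of your own. Each camera call takes 0.05 s, during which the arm holds its last target. There are 200 camera calls.

## Working session

There is one attempt and no reset: what is moved stays moved. The work goes in short steps, Python scripts to look and compute and a tool call to move; the robot and the scene stay as the last step left them, time stands still between calls to the robot, and variables do not carry over. Pictures are saved under pics/ and viewed, at most 14 in all, crops included, and the job is handed in when it is done.

Besides the shell and the picture viewer there is one more tool, called after ">>>" as name([rows], argument=value, ...), one row to a line, values as JSON. step_arm: Moves the arm, as the interface text tells. Its arguments: {"type":"object","properties":{"steps":{"type":"array","items":{"type":"array","items":{"type":"array","items":{"type":"number","minimum":-1,"maximum":1}}}},"jaw":{"type":"number"}},"required":["steps"]}

```bash
ls; mkdir -p pics; python3 - <<'E'
from plant import *
import cv2,numpy as np
print(get_obs())
for n in ["scene","top"]:
    p,d=snapshot(n); cv2.imwrite(f"pics/{n}0.png",p[:,:,::-1]); np.savez(f"pics/{n}0.npz",p=p,d=d)
    print(n,calibration(n))
try: print(hold_point_z)
except Exception as e: print(e)
E
```

```text
pics
{'clock': 0.0, 'joint_pos': array([-4.65200936e+01,  2.05914920e+01,  6.33923623e-01, -2.03697611e-02,
       -7.01368801e+01, -1.65071697e+01]), 'qvel': array([-0.04268684, -0.0160333 ,  0.02264786, -0.07274677, -0.01452915,
        0.03436528]), 'tau': array([ 5.40680285e-04, -5.82723212e+01,  2.93059516e+01,  6.99753016e+00,
        6.66310181e-03, -1.09283790e-04]), 'tool_pos': array([ 0.30591071, -0.6011439 ,  0.22562241]), 'orientation': array([ 1.79904003e+02, -8.47913489e-03, -1.53034193e+02]), 'force': array([-0.39786289,  0.66869187, -0.42906886]), 'moment': array([ 0.06770981, -0.05588921, -0.00570671]), 'gripper_force': 0.0, 'opening': 0.08753955136540605}
scene {'mtx': array([[399.30291702,   0.        , 326.2841806 ],
       [  0.        , 399.30291702, 192.64172188],
       [  0.        ,   0.        ,   1.        ]]), 'dist': array([0.02223736, 0.        , 0.        , 0.        , 0.        ]), 'rvec': array([ 1.29023636, -2.33027599,  0.88179767]), 'tvec': array([0.39476884, 0.26174355, 1.11269865])}
top {'mtx': array([[386.42709437,   0.        , 323.10726322],
       [  0.        , 386.42709437, 196.20530477],
       [  0.        ,   0.        ,   1.        ]]), 'dist': array([-0.00555206,  0.        ,  0.        ,  0.        ,  0.        ]), 'rvec': array([ 2.17892747, -2.14167272,  0.04541987]), 'tvec': array([0.18940329, 0.45701431, 0.97014706])}
0.0188
```

View pics/scene0.png

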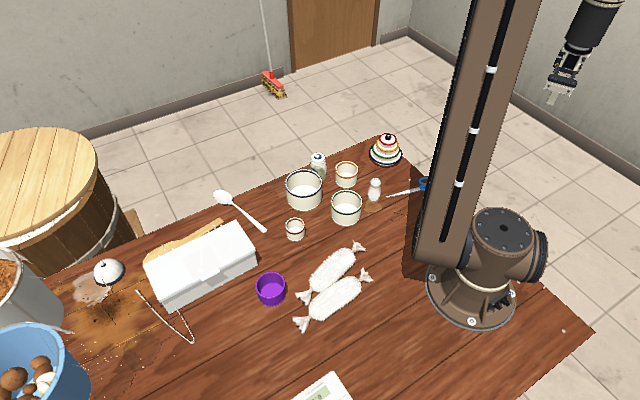

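View pics/top0.png

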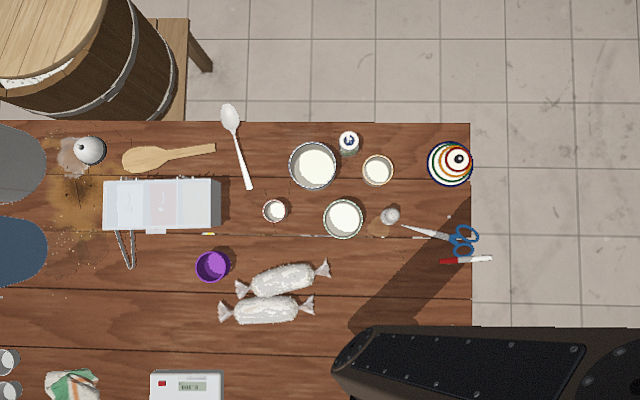

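The scene view shows the pile at (387,148), the white pots at (304,190), (346,173), (346,207) and (295,230), the spice jar at (318,162) and the salt at (375,190). The top view has the pile at (452,162), blue pot (313,165), ochre (378,170), green (343,218), red (274,210), salt (390,215) and spice (348,140).

```bash
cat > h.py <<'E'
import cv2,numpy as np
from scipy.optimize import least_squares
def cloud(d,c):
    v,u=np.nonzero(d>0); z=d[v,u].astype(float)
    n=cv2.undistortPoints(np.stack([u,v],1).astype(float)[:,None],c["mtx"],np.array(c["dist"]))[:,0]
    P=np.c_[n*z[:,None],z]; R=cv2.Rodrigues(np.array(c["rvec"]))[0]
    return (P-np.array(c["tvec"]))@R, u, v   # R^T (P-t)
def pix2w(px,c,z):
    n=cv2.undistortPoints(np.array(px,float).reshape(-1,1,2),c["mtx"],np.array(c["dist"]))[:,0]
    R=cv2.Rodrigues(np.array(c["rvec"]))[0]; o=-R.T@np.array(c["tvec"])
    r=np.c_[n,np.ones(len(n))]@R; return o+r*((z-o[2])/r[:,2])[:,None]
def circ(xy,r=None):
    x0=np.r_[xy.mean(0),r or .04]
    f=lambda p:np.hypot(*(xy-p[:2]).T)-(r if r else p[2])
    s=least_squares(f,x0,loss="soft_l1",f_scale=.002); return s.x,np.sqrt(np.median(s.fun**2))
E
python3 - <<'E'
from h import *; from plant import calibration
for n in ["top","scene"]:
    a=np.load(f"pics/{n}0.npz"); c=calibration(n); W,u,v=cloud(a["d"],c)
    X=np.full((400,640,3),np.nan); X[v,u]=W
    print(n,"table z",np.nanmedian(X[240:260,330:350,2]) if n=="top" else "")
    if n=="top":
      cz={"blue":(313,165,.078,.058),"ochre":(378,170,.058,.038),"green":(343,218,.068,.048),"red":(274,210,.048,.029),
        "salt":(390,215,.09,.022),"spice":(348,140,.098,.0235),"pile":(452,162,.022,.06)}
      C={k:pix2w([q[0],q[1]],c,q[2])[0,:2] for k,q in cz.items()}
    for k,q in cz.items():
        near=np.hypot(*(W[:,:2]-C[k]).T)<q[3]+.025
        if k=="pile":
            for nm,z0,z1,r in [("b",.012,.027,.06),("g",.036,.047,.05),("o",.058,.069,.04),("r",.080,.091,.031),("knob",.096,.11,.011)]:
                m=near&(W[:,2]>z0)&(W[:,2]<z1); p=W[m]
                if len(p)<5: print(nm,len(p));continue
                f,e=circ(p[:,:2]); print(nm,len(p),p.mean(0).round(4),"fit",f.round(4))
            continue
        m=near&(W[:,2]>q[2]-.006)&(W[:,2]<q[2]+.008); p=W[m]
        if len(p)<5: print(k,len(p));continue
        f,e=circ(p[:,:2],None); g,_=circ(p[:,:2],q[3]-.0015); print(k,len(p),"C",C[k].round(4),"z",np.median(p[:,2]).round(4),"free",f.round(4),e.round(4),"fix",g[:2].round(4))
E
```

```text
top table z -0.0011784581676478492
blue 257 C [0.5253 0.2212] z 0.0778 free [0.5251 0.223  0.0563] 0.0011 fix [0.525 0.223]
ochre 170 C [0.518 0.061] z 0.0579 free [0.5182 0.0618 0.0363] 0.0011 fix [0.5182 0.0618]
green 211 C [0.3975 0.1459] z 0.0678 free [0.3949 0.1463 0.0463] 0.0011 fix [0.3949 0.1463]
red 122 C [0.415  0.3188] z 0.0477 free [0.4126 0.3186 0.0273] 0.0011 fix [0.4126 0.3186]
salt 99 C [0.406  0.0352] z 0.0878 free [0.4066 0.0278 0.0093] 0.0025 fix [0.408  0.0091]
spice 279 C [0.5835 0.1371] z 0.0981 free [0.5819 0.1347 0.0159] 0.004 fix [0.5827 0.1348]
b 467 [ 0.5339 -0.1145  0.0216] fit [ 0.543  -0.1265  0.0549]
g 396 [ 0.5333 -0.105   0.0433] fit [ 0.5424 -0.1263  0.045 ]
o 301 [ 0.5323 -0.1139  0.0653] fit [ 0.5427 -0.1274  0.0352]
r 434 [ 0.5412 -0.1237  0.0872] fit [ 0.5421 -0.1254  0.0226]
knob 63 [ 0.5408 -0.1243  0.101 ] fit [ 0.5409 -0.1245  0.0073]
scene table z 
blue 179 C [0.5253 0.2212] z 0.0764 free [0.5224 0.2238 0.0568] 0.0014 fix [0.5224 0.2238]
ochre 101 C [0.518 0.061] z 0.0561 free [0.515  0.0634 0.0364] 0.0016 fix [0.515  0.0634]
green 137 C [0.3975 0.1459] z 0.0662 free [0.3917 0.1482 0.0463] 0.0011 fix [0.3917 0.1482]
red 90 C [0.415  0.3188] z 0.0467 free [0.4099 0.3207 0.0274] 0.001 fix [0.4099 0.3207]
salt 40 C [0.406  0.0352] z 0.0868 free [0.4016 0.0308 0.0089] 0.0025 fix [0.4093 0.0484]
spice 119 C [0.5835 0.1371] z 0.0967 free [0.5793 0.1361 0.017 ] 0.004 fix [0.581  0.1351]
b 230 [ 0.5167 -0.1055  0.0207] fit [ 0.5436 -0.1286  0.0544]
g 195 [ 0.5242 -0.1061  0.0423] fit [ 0.5424 -0.1269  0.0439]
o 149 [ 0.5255 -0.1146  0.0644] fit [ 0.5409 -0.1274  0.0335]
r 137 [ 0.5358 -0.1218  0.0862] fit [ 0.5409 -0.1259  0.0243]
knob 22 [ 0.5382 -0.1237  0.0998] fit [ 0.5385 -0.1249  0.0078]
```

>>> step_arm([
  [[-0.988, 0.619, 0, 0, 0, 0.3], [-0.988, 0.619, 0, 0, 0, 0.6], [-0.988, 0.619, 0, 0, 0, 0.9], [-0.988, 0.619, 0, 0, 0, 0.941], [-0.988, 0.619, 0, 0, 0, 0.941]],
], jaw=0)

```text
clock: 0.6
tool_pos: [0.3666, -0.5008, 0.2265]
orientation: [180.0, -0.0, -179.9]
force: [-0.1, -0.7, 1.1]
opening: 0.0876
gripper_force: 0.0
```

>>> step_arm([
  [[-0.44, 0.94, 0, 0, 0, 0], [-0.44, 0.94, 0, 0, 0, 0], [-0.44, 0.94, 0, 0, 0, 0]],
])

```text
clock: 0.9
tool_pos: [0.4113, -0.4045, 0.2265]
orientation: [180.0, 0.0, -179.8]
force: [0.0, -0.9, -0.0]
opening: 0.088
gripper_force: 0.0
```

>>> step_arm([
  [[-0.44, 0.94, 0, 0, 0, 0], [-0.44, 0.94, 0, 0, 0, 0], [-0.44, 0.94, 0, 0, 0, 0]],
])

```text
clock: 1.2
tool_pos: [0.4556, -0.3106, 0.2266]
orientation: [180.0, 0.0, -179.7]
force: [-0.2, -1.5, 0.1]
opening: 0.0875
gripper_force: 0.0
```

>>> step_arm([
  [[-0.44, 0.94, 0, 0, 0, 0], [-0.44, 0.94, 0, 0, 0, 0], [-0.44, 0.94, 0, 0, 0, 0], [-0.44, 0.94, 0, 0, 0, 0]],
])

```text
clock: 1.6
tool_pos: [0.4984, -0.2191, 0.2264]
orientation: [-180.0, -0.0, -179.8]
force: [-0.4, 0.2, 0.5]
opening: 0.0878
gripper_force: 0.0
```

```bash
cat > w.py <<'E'
import sys; from plant import *; from h import *
def shot(n):
    o=get_obs(); c=calibration("wrist"); p,d=snapshot("wrist"); cv2.imwrite(f"pics/{n}.png",p[:,:,::-1]); np.savez(f"pics/{n}.npz",p=p,d=d)
    W,u,v=cloud(d,c); R=cv2.Rodrigues(np.array(c["rvec"]))[0]
    print("tcp",o["tool_pos"].round(4),"cam",(-R.T@c["tvec"]).round(3),"t",o["clock"]); return W,p,u,v,o
PILE=np.array([.5415,-.1255])
def ring(W,xy,z,r,dz=(.005,.005)):
    m=(np.hypot(*(W[:,:2]-xy).T)<r+.02)&(W[:,2]>z-dz[0])&(W[:,2]<z+dz[1]); p=W[m]
    if len(p)<20: return len(p)
    h=cv2.convexHull((p[:,:2]*1e4).astype(np.float32))[:,0]/1e4
    return len(p),"z",p[:,2].mean().round(4),"fit(hull)",circ(h)[0].round(4),"fixr",circ(h,r)[0][:2].round(4),"mean",p[:,:2].mean(0).round(4)
E
python3 - <<'E'
from w import *
W,p,u,v,o=shot("w1")
for n,z,r in [("knob",.102,.011),("r",.088,.031),("o",.066,.04),("g",.044,.05),("b",.022,.06)]: print(n,ring(W,PILE,z,r))
E
```

```text
tcp [ 0.4984 -0.2191  0.2264] cam [ 0.419 -0.22   0.384] t 1.6
knob (270, 'z', np.float64(0.1003), 'fit(hull)', array([ 0.5417, -0.1249,  0.0107]), 'fixr', array([ 0.542 , -0.1249]), 'mean', array([ 0.5389, -0.1256]))
r (1694, 'z', np.float64(0.0865), 'fit(hull)', array([ 0.5416, -0.1244,  0.0307]), 'fixr', array([ 0.5418, -0.1242]), 'mean', array([ 0.5338, -0.1266]))
o (1395, 'z', np.float64(0.0645), 'fit(hull)', array([ 0.5409, -0.1245,  0.0397]), 'fixr', array([ 0.5411, -0.1243]), 'mean', array([ 0.5254, -0.1349]))
g (1536, 'z', np.float64(0.0426), 'fit(hull)', array([ 0.5411, -0.1223,  0.0497]), 'fixr', array([ 0.5413, -0.1221]), 'mean', array([ 0.5202, -0.1328]))
b (1695, 'z', np.float64(0.0208), 'fit(hull)', array([ 0.5419, -0.1244,  0.0596]), 'fixr', array([ 0.5421, -0.1241]), 'mean', array([ 0.52  , -0.1466]))
```

View pics/w1.png

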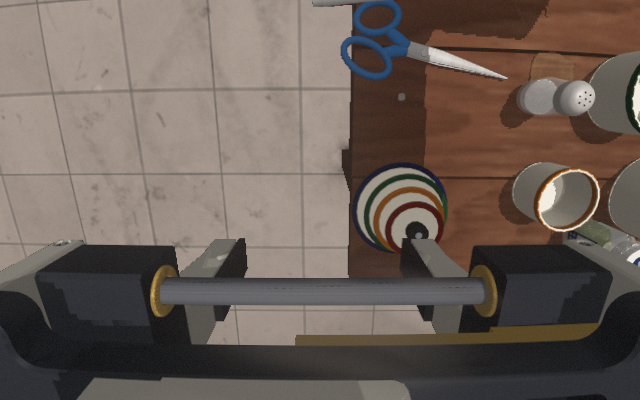

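The wrist view shows the pile at (400,210) with its top knob at (418,230), which lies between the fingers' columns. The salt is at (555,95) and the ochre pot at (565,195). All the lids are stacked concentrically.

>>> step_arm([
  [[-0.433, 0.944, 0.3, 0, 0, 0], [-0.433, 0.944, 0.6, 0, 0, 0], [-0.433, 0.944, 0.6, 0, 0, 0], [-0.433, 0.944, 0.6, 0, 0, 0], [-0.433, 0.944, 0.6, 0, 0, 0]],
])

```text
clock: 2.15
tool_pos: [0.541, -0.1265, 0.1664]
orientation: [-180.0, -0.1, 180.0]
force: [0.1, -0.3, 0.1]
opening: 0.087
gripper_force: 0.0
```

>>> step_arm([
  [[0, 0, 0.35, 0, 0, 0], [0, 0, 0.6, 0, 0, 0], [0, 0, 0.75, 0, 0, 0], [0, 0, 0.75, 0, 0, 0]],
])

```text
clock: 2.55
tool_pos: [0.5399, -0.1268, 0.0905]
orientation: [-180.0, -0.2, 179.9]
force: [0.1, 0.1, 0.5]
opening: 0.0878
gripper_force: 0.0
```

```bash
python3 - <<'E'
from w import *
W,p,u,v,o=shot("w2"); print(o["tool_pos"],o["orientation"],o["force"])
E
```

```text
tcp [ 0.5399 -0.1268  0.0905] cam [ 0.461 -0.128  0.248] t 2.55
[ 0.53991526 -0.12684305  0.09045001] [-1.79989286e+02 -1.50364065e-01  1.79896950e+02] [0.14830897 0.08794232 0.512576  ]
```

View pics/w2.png

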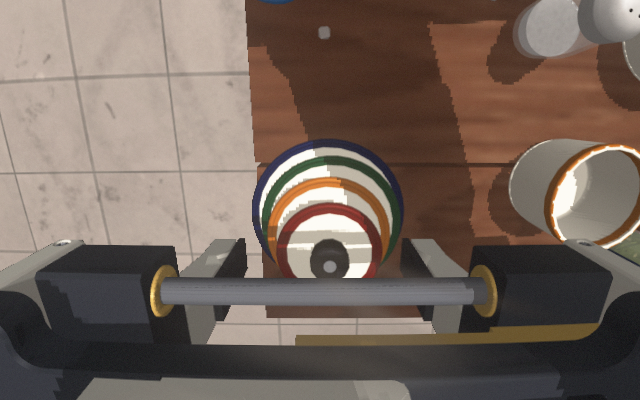

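The red knob is centred between the fingers at (330,262), and the fingertips stand clear of the red cap.

>>> step_arm([
  [[-0.02, 0.02, 0, 0, 0, 0], [-0.02, 0.02, 0, 0, 0, 0], [-0.02, 0.02, 0, 0, 0, 0], [-0.02, 0.02, 0, 0, 0, 0], [-0.02, 0.02, 0, 0, 0, 0], [-0.02, 0.02, 0, 0, 0, 0], [-0.02, 0.02, 0, 0, 0, 0], [-0.02, 0.02, 0, 0, 0, 0]],
], jaw=255)

```text
clock: 3.4
tool_pos: [0.5433, -0.1231, 0.0915]
orientation: [180.0, -0.0, -180.0]
force: [-0.1, 0.4, 0.5]
opening: 0.0291
gripper_force: 0.0
```

>>> step_arm([
  [[0, 0, 0, 0, 0, 0], [0, 0, 0, 0, 0, 0], [0, 0, 0, 0, 0, 0]],
])

```text
clock: 3.7
tool_pos: [0.5433, -0.1231, 0.0915]
orientation: [-180.0, -0.0, -180.0]
force: [0.0, -0.0, 0.5]
opening: 0.0208
gripper_force: 30.0
```

>>> step_arm([
  [[0, 0, -0.2, 0, 0, 0], [0, 0, -0.4, 0, 0, 0], [0, 0, -0.6, 0, 0, 0], [0, 0, -0.6, 0, 0, 0]],
])

```text
clock: 4.1
tool_pos: [0.545, -0.1232, 0.1543]
orientation: [-180.0, 0.3, -180.0]
force: [0.2, 1.1, 0.3]
opening: 0.0203
gripper_force: 30.0
```

```bash
python3 - <<'E'
from w import *
W,p,u,v,o=shot("w3"); print(o["opening"])
for n,z,r in [("held r",.1465,.031),("o knob",.079,.011),("o",.065,.04),("g",.043,.05)]: print(n,ring(W,PILE,z,r))
for n,q,z,r in [("ochre",(.518,.062),.057,.038)]: print(n,ring(W,q,z,r))
E
```

```text
tcp [ 0.545  -0.1232  0.1543] cam [ 0.465 -0.124  0.312] t 4.1
0.02030498470016392
held r (3728, 'z', np.float64(0.1491), 'fit(hull)', array([ 0.5399, -0.1241,  0.0284]), 'fixr', array([ 0.543 , -0.1237]), 'mean', array([ 0.5292, -0.124 ]))
o knob (67, 'z', np.float64(0.077), 'fit(hull)', array([ 0.5403, -0.1244,  0.01  ]), 'fixr', array([ 0.5414, -0.1245]), 'mean', array([ 0.532 , -0.1247]))
o (3737, 'z', np.float64(0.0647), 'fit(hull)', array([ 0.5409, -0.1244,  0.0396]), 'fixr', array([ 0.5413, -0.1244]), 'mean', array([ 0.5248, -0.1245]))
g (2210, 'z', np.float64(0.0427), 'fit(hull)', array([ 0.5414, -0.1221,  0.0498]), 'fixr', array([ 0.5416, -0.1221]), 'mean', array([ 0.516, -0.117]))
ochre (1612, 'z', np.float64(0.0562), 'fit(hull)', array([0.519 , 0.0627, 0.0386]), 'fixr', array([0.5191, 0.0626]), 'mean', array([0.5181, 0.0641]))
```

View pics/w3.png

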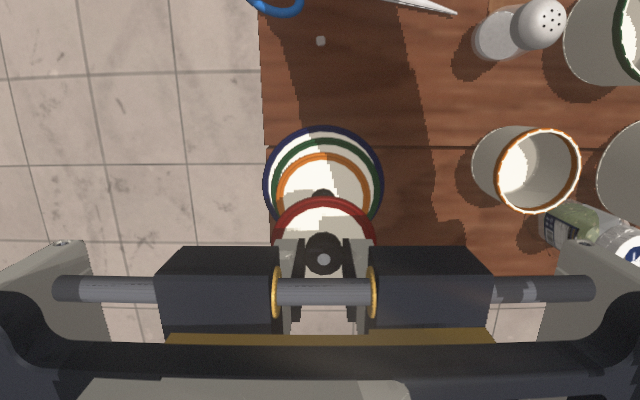

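Red lid held (edge around (323,215)); the remaining pile is undisturbed and centred at (322,180).

>>> step_arm([
  [[0.26, 0.88, 0, 0, 0, 0], [0.26, 0.88, 0, 0, 0, 0], [0.26, 0.88, 0, 0, 0, 0]],
])

```text
clock: 4.45
tool_pos: [0.5157, -0.0322, 0.1508]
orientation: [180.0, -0.1, -179.8]
force: [0.8, -0.1, -0.2]
opening: 0.0205
gripper_force: 30.0
```

>>> step_arm([
  [[0.26, 0.88, 0, 0, 0, 0], [0.26, 0.88, 0, 0, 0, 0], [0.26, 0.88, 0, 0, 0, 0]],
])

```text
clock: 4.75
tool_pos: [0.4901, 0.0558, 0.151]
orientation: [180.0, -0.0, -179.8]
force: [1.3, 0.1, 0.7]
opening: 0.0208
gripper_force: 30.0
```

>>> step_arm([
  [[0.26, 0.88, 0, 0, 0, 0], [0.26, 0.88, 0, 0, 0, 0], [0.26, 0.88, 0, 0, 0, 0]],
])

```text
clock: 5.05
tool_pos: [0.4646, 0.1436, 0.1511]
orientation: [180.0, -0.0, -179.8]
force: [-0.0, -0.8, 0.1]
opening: 0.0202
gripper_force: 30.0
```

>>> step_arm([
  [[0.26, 0.88, 0, 0, 0, 0], [0.26, 0.88, 0, 0, 0, 0], [0.26, 0.88, 0, 0, 0, 0], [0.26, 0.88, 0, 0, 0, 0]],
])

```text
clock: 5.45
tool_pos: [0.4389, 0.2288, 0.1508]
orientation: [-179.9, -0.1, -179.9]
force: [0.1, 0.0, -0.7]
opening: 0.0204
gripper_force: 30.0
```

```bash
cat >> w.py <<'E'
POTS={"ochre":((.518,.062),.058,.038),"green":((.395,.146),.068,.048),"blue":((.525,.222),.078,.058),"red":((.413,.319),.048,.029)}
def pots(W):
    for n,(q,z,r) in POTS.items(): print(n,ring(W,np.array(q),z-.001,r))
E
python3 - <<'E'
from w import *
W,p,u,v,o=shot("w4"); pots(W)
print("held",ring(W,o["tool_pos"][:2],o["tool_pos"][2]-.004,.031))
E
```

```text
tcp [0.4389 0.2288 0.1508] cam [0.359 0.228 0.308] t 5.45
ochre (642, 'z', np.float64(0.0561), 'fit(hull)', array([0.5186, 0.0636, 0.0382]), 'fixr', array([0.5185, 0.0634]), 'mean', array([0.5098, 0.0539]))
green (2192, 'z', np.float64(0.0665), 'fit(hull)', array([0.3954, 0.148 , 0.0482]), 'fixr', array([0.3954, 0.1481]), 'mean', array([0.3944, 0.1443]))
blue 0
red (1061, 'z', np.float64(0.0465), 'fit(hull)', array([0.4132, 0.3202, 0.0293]), 'fixr', array([0.4132, 0.3202]), 'mean', array([0.413 , 0.3222]))
held (3795, 'z', np.float64(0.1458), 'fit(hull)', array([0.4346, 0.2277, 0.0291]), 'fixr', array([0.4371, 0.228 ]), 'mean', array([0.4232, 0.228 ]))
```

>>> step_arm([
  [[0.257, 0.914, 0, 0, 0, 0], [0.257, 0.914, 0, 0, 0, 0], [0.257, 0.914, 0.3, 0, 0, 0], [0.257, 0.914, 0.6, 0, 0, 0], [0.257, 0.914, 0.65, 0, 0, 0], [0.257, 0.914, 0.65, 0, 0, 0]],
])

```text
clock: 6.1
tool_pos: [0.4137, 0.3186, 0.0859]
orientation: [-179.9, -0.1, 179.9]
force: [0.1, 0.6, 0.3]
opening: 0.0205
gripper_force: 30.0
```

```bash
python3 - <<'E'
from w import *
W,p,u,v,o=shot("w5"); pots(W); print(o["orientation"])
print("held",ring(W,o["tool_pos"][:2],o["tool_pos"][2]-.004,.031))
E
```

```text
tcp [0.4137 0.3186 0.0859] cam [0.334 0.318 0.244] t 6.1
ochre 0
green (2763, 'z', np.float64(0.066), 'fit(hull)', array([0.3952, 0.1492, 0.0481]), 'fixr', array([0.3952, 0.1492]), 'mean', array([0.3855, 0.158 ]))
blue (259, 'z', np.float64(0.0766), 'fit(hull)', array([0.5117, 0.2174, 0.0424]), 'fixr', array([0.5254, 0.2259]), 'mean', array([0.4766, 0.1976]))
red (544, 'z', np.float64(0.0469), 'fit(hull)', array([0.413 , 0.3208, 0.0293]), 'fixr', array([0.4126, 0.3209]), 'mean', array([0.3906, 0.3251]))
[-1.79853986e+02 -7.38192445e-02  1.79943992e+02]
held (3807, 'z', np.float64(0.0809), 'fit(hull)', array([0.408, 0.318, 0.028]), 'fixr', array([0.4117, 0.3177]), 'mean', array([0.3981, 0.3178]))
```

View pics/w5.png

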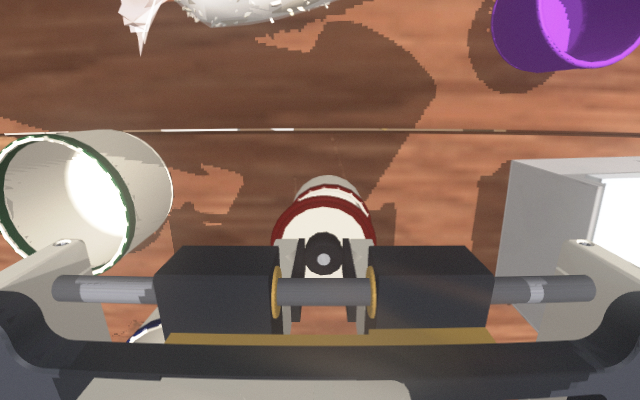

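The red lid hangs just above the red pot (pot rim arc near (335,185)). The white box's near corner is at (512,160), so I check its clearance from the gripper body.

```bash
python3 - <<'E'
from h import *
from plant import calibration
a=np.load("pics/top0.npz"); W,u,v=cloud(a["d"],calibration("top"))
m=(W[:,1]>.36)&(W[:,1]<.65)&(W[:,0]>.3)&(W[:,0]<.52)&(W[:,2]>.03)
print(W[m].min(0),W[m].max(0))
E
```

```text
[0.30019213 0.44793107 0.03017829] [0.49013603 0.64996882 0.12919463]
```

>>> step_arm([
  [[0, 0.025, 0.04, 0, 0, 0], [0, 0.025, 0.08, 0, 0, 0], [0, 0.025, 0.12, 0, 0, 0], [0, 0.025, 0.16, 0, 0, 0], [0, 0.025, 0.16, 0, 0, 0]],
])

```text
clock: 6.65
tool_pos: [0.4132, 0.3224, 0.0701]
orientation: [-180.0, -0.0, -180.0]
force: [-0.3, -0.4, -0.1]
opening: 0.0208
gripper_force: 30.0
```

>>> step_arm([
  [[0, 0, 0.04, 0, 0, 0], [0, 0, 0.08, 0, 0, 0], [0, 0, 0.12, 0, 0, 0], [0, 0, 0.14, 0, 0, 0], [0, 0, 0.14, 0, 0, 0]],
])

```text
clock: 7.15
tool_pos: [0.4135, 0.3226, 0.0565]
orientation: [-180.0, -0.0, -180.0]
force: [0.4, -1.4, 1.3]
opening: 0.0205
gripper_force: 30.0
```

>>> step_arm([
  [[0, 0, 0.01, 0, 0, 0], [0, 0, 0.02, 0, 0, 0], [0, 0, 0.02, 0, 0, 0]],
])

```text
clock: 7.45
tool_pos: [0.4138, 0.3228, 0.0562]
orientation: [180.0, 0.0, -179.9]
force: [-5.8, -4.4, 19.1]
opening: 0.0206
gripper_force: 30.0
```

>>> step_arm([
  [[0, 0, -0.01, 0, 0, 0], [0, 0, -0.01, 0, 0, 0], [0, 0, -0.01, 0, 0, 0], [0, 0, -0.01, 0, 0, 0], [0, 0, -0.01, 0, 0, 0], [0, 0, -0.01, 0, 0, 0]],
], jaw=60)

```text
clock: 8.05
tool_pos: [0.4135, 0.3227, 0.0554]
orientation: [-180.0, -0.0, -180.0]
force: [0.0, 0.8, 0.2]
opening: 0.0629
gripper_force: 0.0
```

>>> step_arm([
  [[0, 0, -0.25, 0, 0, 0], [0, 0, -0.5, 0, 0, 0], [0, 0, -0.9, 0, 0, 0], [0, 0, -0.9, 0, 0, 0]],
])

```text
clock: 8.45
tool_pos: [0.4156, 0.3252, 0.1506]
orientation: [179.6, 0.3, -179.9]
force: [0.3, 0.9, 0.1]
opening: 0.0668
gripper_force: 0.0
```

```bash
python3 - <<'E'
from w import *
W,p,u,v,o=shot("w6"); pots(W); print(o["opening"])
for z in(.052,.066):print("lid",z,ring(W,np.array([.4132,.3205]),z-.0012,.031,(.003,.003)))
m=(np.hypot(*(W[:,:2]-[.413,.3205]).T)<.028)&(W[:,2]>.045)&(W[:,2]<.06)
A=np.c_[W[m,:2]-[.413,.3205],np.ones(m.sum())]; print("plane",np.linalg.lstsq(A,W[m,2],rcond=None)[0].round(4))
E
```

```text
tcp [0.4156 0.3252 0.1506] cam [0.335 0.323 0.308] t 8.45
ochre 0
green (2297, 'z', np.float64(0.0662), 'fit(hull)', array([0.3955, 0.148 , 0.0485]), 'fixr', array([0.3954, 0.1482]), 'mean', array([0.3934, 0.1455]))
blue (155, 'z', np.float64(0.0768), 'fit(hull)', array([0.523 , 0.228 , 0.0549]), 'fixr', array([0.5253, 0.225 ]), 'mean', array([0.5189, 0.2802]))
red (2732, 'z', np.float64(0.0511), 'fit(hull)', array([0.4121, 0.3221, 0.0307]), 'fixr', array([0.4116, 0.3221]), 'mean', array([0.4104, 0.3221]))
0.06683854976272359
lid 0.052 (3243, 'z', np.float64(0.0513), 'fit(hull)', array([0.4121, 0.3221, 0.0307]), 'fixr', array([0.4121, 0.3221]), 'mean', array([0.4103, 0.322 ]))
lid 0.066 (509, 'z', np.float64(0.0651), 'fit(hull)', array([0.4121, 0.3219, 0.0106]), 'fixr', array([0.4158, 0.3495]), 'mean', array([0.4114, 0.322 ]))
plane [-0.0005  0.0003  0.0513]
```

View pics/w6.png

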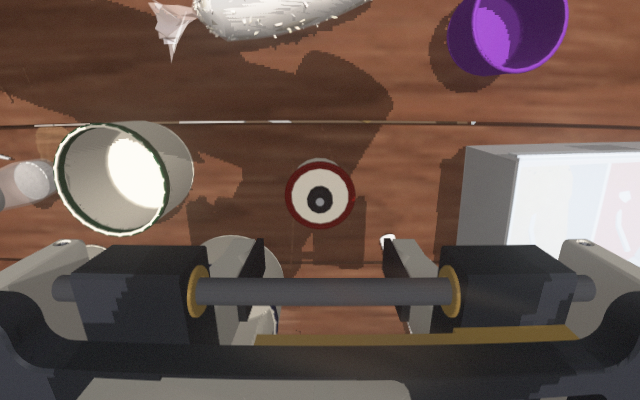

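The red lid at (320,195) sits flat on its pot. Next is the ochre lid.

>>> step_arm([
  [[-0.254, -0.894, 0, 0, 0, 0], [-0.254, -0.894, 0, 0, 0, 0], [-0.254, -0.894, 0, 0, 0, 0]],
])

```text
clock: 8.8
tool_pos: [0.4383, 0.2292, 0.1444]
orientation: [-179.9, -0.1, 179.8]
force: [-0.2, 0.2, 0.7]
opening: 0.0667
gripper_force: 0.0
```

>>> step_arm([
  [[-0.254, -0.894, 0, 0, 0, 0], [-0.254, -0.894, 0, 0, 0, 0], [-0.254, -0.894, 0, 0, 0, 0]],
])

```text
clock: 9.1
tool_pos: [0.464, 0.1403, 0.1445]
orientation: [-179.9, -0.1, 179.8]
force: [-0.9, -0.1, -0.8]
opening: 0.0669
gripper_force: 0.0
```

>>> step_arm([
  [[-0.254, -0.894, 0, 0, 0, 0], [-0.254, -0.894, 0, 0, 0, 0], [-0.254, -0.894, 0, 0, 0, 0]],
])

```text
clock: 9.4
tool_pos: [0.4897, 0.0514, 0.1445]
orientation: [-179.9, -0.1, 179.8]
force: [1.1, -0.3, 0.3]
opening: 0.0669
gripper_force: 0.0
```

>>> step_arm([
  [[-0.254, -0.894, 0, 0, 0, 0], [-0.254, -0.894, 0, 0, 0, 0], [-0.254, -0.894, 0, 0, 0, 0]],
])

```text
clock: 9.7
tool_pos: [0.5156, -0.0377, 0.1446]
orientation: [-180.0, -0.1, 179.8]
force: [-0.4, 0.0, -0.1]
opening: 0.067
gripper_force: 0.0
```

>>> step_arm([
  [[-0.254, -0.894, 0, 0, 0, 0], [-0.254, -0.894, 0, 0, 0, 0], [-0.254, -0.894, 0, 0, 0, 0], [-0.254, -0.894, 0, 0, 0, 0], [-0.254, -0.894, 0, 0, 0, 0]],
])

```text
clock: 10.2
tool_pos: [0.5403, -0.1233, 0.145]
orientation: [180.0, -0.1, -180.0]
force: [0.0, -0.3, 0.1]
opening: 0.0669
gripper_force: 0.0
```

```bash
python3 - <<'E'
from w import *
W,p,u,v,o=shot("w7")
for n,z,r in [("o knob",.079,.011),("o",.065,.04),("g",.043,.05)]: print(n,ring(W,PILE,z,r))
E
```

```text
tcp [ 0.5403 -0.1233  0.145 ] cam [ 0.461 -0.124  0.303] t 10.2
o knob (589, 'z', np.float64(0.0784), 'fit(hull)', array([ 0.5408, -0.1243,  0.0106]), 'fixr', array([ 0.5408, -0.1243]), 'mean', array([ 0.5401, -0.1244]))
o (6489, 'z', np.float64(0.0647), 'fit(hull)', array([ 0.541 , -0.1244,  0.0397]), 'fixr', array([ 0.5411, -0.1244]), 'mean', array([ 0.5388, -0.1244]))
g (2463, 'z', np.float64(0.0427), 'fit(hull)', array([ 0.5413, -0.1221,  0.0497]), 'fixr', array([ 0.5414, -0.1222]), 'mean', array([ 0.5185, -0.116 ]))
```

>>> step_arm([
  [[-0.005, -0.01, 0.3, 0, 0, 0], [-0.005, -0.01, 0.55, 0, 0, 0], [-0.005, -0.01, 0.7, 0, 0, 0], [-0.005, -0.01, 0.755, 0, 0, 0], [-0.005, -0.01, 0.755, 0, 0, 0], [-0.005, -0.01, 0.755, 0, 0, 0]],
])

```text
clock: 10.85
tool_pos: [0.5418, -0.1247, 0.071]
orientation: [-180.0, 0.1, -179.9]
force: [-0.8, 0.1, 0.7]
opening: 0.0669
gripper_force: 0.0
```

>>> step_arm([
  [[0, 0, 0, 0, 0, 0], [0, 0, 0, 0, 0, 0], [0, 0, 0, 0, 0, 0], [0, 0, 0, 0, 0, 0], [0, 0, 0, 0, 0, 0], [0, 0, 0, 0, 0, 0], [0, 0, 0, 0, 0, 0], [0, 0, 0, 0, 0, 0], [0, 0, 0, 0, 0, 0]],
], jaw=255)

```text
clock: 11.75
tool_pos: [0.5412, -0.1253, 0.0701]
orientation: [-180.0, 0.0, -180.0]
force: [0.4, -0.4, 0.6]
opening: 0.0207
gripper_force: 30.0
```

>>> step_arm([
  [[0, 0, -0.15, 0, 0, 0], [0, 0, -0.3, 0, 0, 0], [0, 0, -0.6, 0, 0, 0], [0, 0, -0.8, 0, 0, 0]],
])

```text
clock: 12.15
tool_pos: [0.5413, -0.1253, 0.1514]
orientation: [-180.0, 0.0, -180.0]
force: [0.7, -0.2, -1.3]
opening: 0.0206
gripper_force: 30.0
```

>>> step_arm([
  [[0.112, 0.94, 0, 0, 0, 0], [0.112, 0.94, 0, 0, 0, 0], [0.112, 0.94, 0, 0, 0, 0], [0.112, 0.94, 0, 0, 0, 0]],
])

```text
clock: 12.55
tool_pos: [0.5297, -0.0302, 0.1501]
orientation: [180.0, -0.0, -179.8]
force: [-0.7, -0.7, -0.7]
opening: 0.0207
gripper_force: 30.0
```

```bash
python3 - <<'E'
from w import *
W,p,u,v,o=shot("w8"); pots(W)
print("held",ring(W,o["tool_pos"][:2],o["tool_pos"][2]-.005,.04))
for n,z,r in [("g knob",.057,.011),("g",.043,.05),("b",.021,.06)]: print(n,ring(W,PILE,z,r))
E
```

```text
tcp [ 0.5297 -0.0302  0.1501] cam [ 0.45  -0.031  0.308] t 12.55
ochre (1494, 'z', np.float64(0.0565), 'fit(hull)', array([0.519 , 0.063 , 0.0383]), 'fixr', array([0.5189, 0.0629]), 'mean', array([0.5189, 0.0654]))
green (2021, 'z', np.float64(0.066), 'fit(hull)', array([0.3956, 0.1471, 0.0485]), 'fixr', array([0.396 , 0.1471]), 'mean', array([0.4102, 0.1498]))
blue (1122, 'z', np.float64(0.0758), 'fit(hull)', array([0.5253, 0.2232, 0.0579]), 'fixr', array([0.5253, 0.2233]), 'mean', array([0.5104, 0.1856]))
red 0
held (6460, 'z', np.float64(0.1446), 'fit(hull)', array([ 0.5296, -0.0307,  0.0399]), 'fixr', array([ 0.5298, -0.0307]), 'mean', array([ 0.5105, -0.0309]))
g knob (462, 'z', np.float64(0.0566), 'fit(hull)', array([ 0.5413, -0.122 ,  0.0105]), 'fixr', array([ 0.5414, -0.1221]), 'mean', array([ 0.5405, -0.1213]))
g (6930, 'z', np.float64(0.043), 'fit(hull)', array([ 0.5407, -0.1226,  0.0491]), 'fixr', array([ 0.5416, -0.1221]), 'mean', array([ 0.5334, -0.1246]))
b (1798, 'z', np.float64(0.021), 'fit(hull)', array([ 0.5426, -0.1244,  0.0597]), 'fixr', array([ 0.543 , -0.1244]), 'mean', array([ 0.5023, -0.1152]))
```

>>> step_arm([
  [[0.107, 0.938, 0, 0, 0, 0], [0.107, 0.938, 0, 0, 0, 0], [0.107, 0.938, 0.3, 0, 0, 0], [0.107, 0.938, 0.55, 0, 0, 0], [0.107, 0.938, 0.58, 0, 0, 0], [0.107, 0.938, 0.58, 0, 0, 0]],
])

```text
clock: 13.2
tool_pos: [0.5191, 0.0615, 0.0917]
orientation: [-179.9, -0.1, 180.0]
force: [0.3, -0.4, -0.4]
opening: 0.0206
gripper_force: 30.0
```

>>> step_arm([
  [[0, 0, 0.04, 0, 0, 0], [0, 0, 0.08, 0, 0, 0], [0, 0, 0.12, 0, 0, 0], [0, 0, 0.14, 0, 0, 0], [0, 0, 0.14, 0, 0, 0]],
])

```text
clock: 13.7
tool_pos: [0.519, 0.0624, 0.0779]
orientation: [-180.0, -0.0, -180.0]
force: [0.8, -0.4, -1.3]
opening: 0.0206
gripper_force: 30.0
```

```bash
python3 - <<'E'
from w import *
W,p,u,v,o=shot("w9"); pots(W); print(o["force"],o["orientation"])
print("held",ring(W,o["tool_pos"][:2],o["tool_pos"][2]-.005,.04))
E
```

```text
tcp [0.519  0.0624 0.0779] cam [0.439 0.062 0.235] t 13.7
ochre (309, 'z', np.float64(0.0566), 'fit(hull)', array([0.5183, 0.0634, 0.0379]), 'fixr', array([0.5184, 0.0634]), 'mean', array([0.4843, 0.0687]))
green (3115, 'z', np.float64(0.0664), 'fit(hull)', array([0.3961, 0.1474, 0.0481]), 'fixr', array([0.3962, 0.1474]), 'mean', array([0.4184, 0.1523]))
blue (2192, 'z', np.float64(0.0761), 'fit(hull)', array([0.5249, 0.2227, 0.0573]), 'fixr', array([0.5252, 0.2236]), 'mean', array([0.5017, 0.1887]))
red 0
[ 0.77599479 -0.41486407 -1.2887334 ] [-1.79993125e+02 -1.55829248e-02 -1.79991037e+02]
held (6459, 'z', np.float64(0.0724), 'fit(hull)', array([0.519 , 0.0619, 0.0399]), 'fixr', array([0.5191, 0.0619]), 'mean', array([0.4998, 0.0619]))
```

>>> step_arm([
  [[0, 0.012, 0.03, 0, 0, 0], [0, 0.012, 0.06, 0, 0, 0], [0, 0.012, 0.09, 0, 0, 0], [0, 0.012, 0.11, 0, 0, 0], [0, 0.012, 0.11, 0, 0, 0]],
])

```text
clock: 14.25
tool_pos: [0.5191, 0.0638, 0.067]
orientation: [-180.0, -0.0, -180.0]
force: [-0.7, 1.1, 1.6]
opening: 0.0206
gripper_force: 30.0
```

>>> step_arm([
  [[0, 0, 0.01, 0, 0, 0], [0, 0, 0.02, 0, 0, 0], [0, 0, 0.02, 0, 0, 0]],
])

```text
clock: 14.55
tool_pos: [0.5194, 0.0639, 0.0667]
orientation: [-180.0, 0.0, -179.9]
force: [-8.0, 1.0, 17.7]
opening: 0.0207
gripper_force: 30.0
```

>>> step_arm([
  [[0, 0, -0.01, 0, 0, 0], [0, 0, -0.01, 0, 0, 0], [0, 0, -0.01, 0, 0, 0], [0, 0, -0.01, 0, 0, 0], [0, 0, -0.01, 0, 0, 0], [0, 0, -0.01, 0, 0, 0]],
], jaw=60)

```text
clock: 15.15
tool_pos: [0.5191, 0.0637, 0.0659]
orientation: [-180.0, -0.0, -180.0]
force: [-0.8, -0.7, -0.0]
opening: 0.0627
gripper_force: 0.0
```

>>> step_arm([
  [[0, 0, -0.25, 0, 0, 0], [0, 0, -0.5, 0, 0, 0], [0, 0, -0.8, 0, 0, 0], [0, 0, -0.8, 0, 0, 0], [0, 0, -0.8, 0, 0, 0]],
])

```text
clock: 15.65
tool_pos: [0.5194, 0.064, 0.1466]
orientation: [179.9, 0.1, -180.0]
force: [-0.4, 0.1, 0.4]
opening: 0.0672
gripper_force: 0.0
```

```bash
cat >> w.py <<'E'
def lid(W,q,z,r):
    q=np.array(q); print("lid",ring(W,q,z-.001,r,(.003,.003)))
    m=(np.hypot(*(W[:,:2]-q).T)<r-.004)&(abs(W[:,2]-z)<.008)
    print("plane",np.linalg.lstsq(np.c_[W[m,:2]-q,np.ones(m.sum())],W[m,2],rcond=None)[0].round(4))
E
python3 - <<'E'
from w import *
W,p,u,v,o=shot("w10"); pots(W); lid(W,(.519,.0635),.062,.04)
E
```

```text
tcp [0.5194 0.064  0.1466] cam [0.439 0.063 0.304] t 15.65
ochre (5279, 'z', np.float64(0.0611), 'fit(hull)', array([0.5191, 0.0632, 0.0398]), 'fixr', array([0.5185, 0.0636]), 'mean', array([0.5171, 0.0631]))
green (1979, 'z', np.float64(0.0664), 'fit(hull)', array([0.3959, 0.1476, 0.0482]), 'fixr', array([0.396 , 0.1475]), 'mean', array([0.4085, 0.153 ]))
blue (1874, 'z', np.float64(0.0761), 'fit(hull)', array([0.525, 0.224, 0.058]), 'fixr', array([0.525, 0.224]), 'mean', array([0.5001, 0.2258]))
red (2188, 'z', np.float64(0.05), 'fit(hull)', array([0.4126, 0.3195, 0.0301]), 'fixr', array([0.4129, 0.3182]), 'mean', array([0.4156, 0.3053]))
lid (6271, 'z', np.float64(0.0613), 'fit(hull)', array([0.5191, 0.0632, 0.0398]), 'fixr', array([0.5192, 0.0631]), 'mean', array([0.517 , 0.0632]))
plane [ 0.0014 -0.0002  0.0613]
```

>>> step_arm([
  [[-0.11, -0.93, 0, 0, 0, 0], [-0.11, -0.93, 0, 0, 0, 0], [-0.11, -0.93, 0, 0, 0, 0]],
])

```text
clock: 16.0
tool_pos: [0.5292, -0.0329, 0.1445]
orientation: [-179.9, -0.2, 179.8]
force: [0.2, -0.1, -0.7]
opening: 0.0668
gripper_force: 0.0
```

>>> step_arm([
  [[-0.11, -0.93, 0.2, 0, 0, 0], [-0.11, -0.93, 0.2, 0, 0, 0], [-0.11, -0.93, 0.2, 0, 0, 0], [-0.11, -0.93, 0.2, 0, 0, 0], [-0.11, -0.93, 0.2, 0, 0, 0]],
])

```text
clock: 16.5
tool_pos: [0.5409, -0.1218, 0.1255]
orientation: [-180.0, -0.1, -180.0]
force: [0.4, -0.5, 0.5]
opening: 0.0671
gripper_force: 0.0
```

```bash
python3 - <<'E'
from w import *
W,p,u,v,o=shot("w11")
for n,z,r in [("g knob",.057,.011),("g",.043,.05),("b",.021,.06)]: print(n,ring(W,PILE,z,r))
E
```

```text
tcp [ 0.5409 -0.1218  0.1255] cam [ 0.461 -0.123  0.283] t 16.5
g knob (584, 'z', np.float64(0.0566), 'fit(hull)', array([ 0.5412, -0.1223,  0.0106]), 'fixr', array([ 0.5412, -0.1224]), 'mean', array([ 0.5405, -0.1222]))
g (10329, 'z', np.float64(0.0429), 'fit(hull)', array([ 0.5414, -0.1222,  0.0498]), 'fixr', array([ 0.5415, -0.1222]), 'mean', array([ 0.5386, -0.1222]))
b (2656, 'z', np.float64(0.0209), 'fit(hull)', array([ 0.5422, -0.1244,  0.0598]), 'fixr', array([ 0.5424, -0.1244]), 'mean', array([ 0.5123, -0.1329]))
```

Now the green grasp, a lift to about 0.15, then the move toward (0.396, 0.148).

>>> step_arm([
  [[0, -0.002, 0.3, 0, 0, 0], [0, -0.002, 0.55, 0, 0, 0], [0, -0.002, 0.7, 0, 0, 0], [0, -0.002, 0.775, 0, 0, 0], [0, -0.002, 0.775, 0, 0, 0], [0, -0.002, 0.775, 0, 0, 0]],
])

```text
clock: 17.15
tool_pos: [0.5418, -0.1219, 0.0493]
orientation: [-180.0, 0.1, -179.9]
force: [0.3, 0.1, 0.4]
opening: 0.0673
gripper_force: 0.0
```

>>> step_arm([
  [[0, 0, 0, 0, 0, 0], [0, 0, 0, 0, 0, 0], [0, 0, 0, 0, 0, 0], [0, 0, 0, 0, 0, 0], [0, 0, 0, 0, 0, 0], [0, 0, 0, 0, 0, 0], [0, 0, 0, 0, 0, 0], [0, 0, 0, 0, 0, 0], [0, 0, 0, 0, 0, 0]],
], jaw=255)

```text
clock: 18.05
tool_pos: [0.5412, -0.1225, 0.0486]
orientation: [-180.0, -0.0, -180.0]
force: [-0.7, -1.4, 1.2]
opening: 0.0204
gripper_force: 30.0
```

>>> step_arm([
  [[0, 0, -0.15, 0, 0, 0], [0, 0, -0.3, 0, 0, 0], [0, 0, -0.6, 0, 0, 0], [0, 0, -0.98, 0, 0, 0], [0, 0, -0.98, 0, 0, 0]],
])

```text
clock: 18.55
tool_pos: [0.5442, -0.1225, 0.1516]
orientation: [-180.0, 0.5, -179.9]
force: [0.6, 0.2, 0.1]
opening: 0.0203
gripper_force: 30.0
```

>>> step_arm([
  [[0.483, 0.9, 0, 0, 0, 0], [0.483, 0.9, 0, 0, 0, 0], [0.483, 0.9, 0, 0, 0, 0]],
])

```text
clock: 18.85
tool_pos: [0.4905, -0.0294, 0.1464]
orientation: [179.9, -0.0, -179.8]
force: [1.2, 0.1, 0.2]
opening: 0.0209
gripper_force: 30.0
```

>>> step_arm([
  [[0.483, 0.9, 0, 0, 0, 0], [0.483, 0.9, 0, 0, 0, 0], [0.483, 0.9, 0, 0, 0, 0], [0.483, 0.9, 0, 0, 0, 0]],
])

```text
clock: 19.25
tool_pos: [0.4443, 0.0587, 0.1467]
orientation: [180.0, 0.0, -179.8]
force: [0.4, -0.2, -0.3]
opening: 0.0206
gripper_force: 30.0
```

```bash
python3 - <<'E'
from w import *
W,p,u,v,o=shot("w12"); pots(W); print(o["orientation"])
print("held",ring(W,o["tool_pos"][:2],o["tool_pos"][2]-.005,.05))
E
```

```text
tcp [0.4443 0.0587 0.1467] cam [0.364 0.057 0.304] t 19.25
ochre (32, 'z', np.float64(0.0614), 'fit(hull)', array([0.531 , 0.0641, 0.0275]), 'fixr', array([0.52  , 0.0633]), 'mean', array([0.5566, 0.0673]))
green (2331, 'z', np.float64(0.0665), 'fit(hull)', array([0.3951, 0.1477, 0.0483]), 'fixr', array([0.3951, 0.1476]), 'mean', array([0.3935, 0.152 ]))
blue (631, 'z', np.float64(0.0759), 'fit(hull)', array([0.5243, 0.2233, 0.0573]), 'fixr', array([0.5248, 0.2228]), 'mean', array([0.4844, 0.2209]))
red (2251, 'z', np.float64(0.0502), 'fit(hull)', array([0.4122, 0.3203, 0.0306]), 'fixr', array([0.4126, 0.319 ]), 'mean', array([0.4122, 0.3103]))
[ 1.79982635e+02  2.42413350e-02 -1.79784704e+02]
held (11154, 'z', np.float64(0.141), 'fit(hull)', array([0.4443, 0.0579, 0.0497]), 'fixr', array([0.4446, 0.058 ]), 'mean', array([0.4241, 0.0578]))
```

>>> step_arm([
  [[0.49, 0.898, 0, 0, 0, 0], [0.49, 0.898, 0, 0, 0, 0], [0.49, 0.898, 0.2, 0, 0, 0], [0.49, 0.898, 0.4, 0, 0, 0], [0.49, 0.898, 0.44, 0, 0, 0], [0.49, 0.898, 0.44, 0, 0, 0]],
])

```text
clock: 19.9
tool_pos: [0.3958, 0.1461, 0.1021]
orientation: [-179.9, -0.1, 179.9]
force: [-0.4, -0.4, -0.3]
opening: 0.0207
gripper_force: 30.0
```

>>> step_arm([
  [[0, 0, 0.04, 0, 0, 0], [0, 0, 0.08, 0, 0, 0], [0, 0, 0.12, 0, 0, 0], [0, 0, 0.14, 0, 0, 0], [0, 0, 0.14, 0, 0, 0]],
])

```text
clock: 20.4
tool_pos: [0.3955, 0.1472, 0.0884]
orientation: [-180.0, -0.0, -180.0]
force: [-0.5, 0.4, -1.4]
opening: 0.0208
gripper_force: 30.0
```

```bash
python3 - <<'E'
from w import *
W,p,u,v,o=shot("w13"); pots(W); print(o["force"],o["orientation"])
print("held",ring(W,o["tool_pos"][:2],o["tool_pos"][2]-.005,.05))
E
```

```text
tcp [0.3955 0.1472 0.0884] cam [0.316 0.146 0.246] t 20.4
ochre 0
green (281, 'z', np.float64(0.0665), 'fit(hull)', array([0.395 , 0.1479, 0.0483]), 'fixr', array([0.3947, 0.1479]), 'mean', array([0.3506, 0.1548]))
blue 0
red (2961, 'z', np.float64(0.0504), 'fit(hull)', array([0.4115, 0.321 , 0.0307]), 'fixr', array([0.41  , 0.3202]), 'mean', array([0.4034, 0.3124]))
[-0.53243114  0.40950246 -1.37271779] [-1.79986726e+02 -1.38596637e-02 -1.79987433e+02]
held (11130, 'z', np.float64(0.0827), 'fit(hull)', array([0.3953, 0.1464, 0.0496]), 'fixr', array([0.3956, 0.1465]), 'mean', array([0.3752, 0.1463]))
```

>>> step_arm([
  [[0.003, 0.014, 0.03, 0, 0, 0], [0.003, 0.014, 0.06, 0, 0, 0], [0.003, 0.014, 0.09, 0, 0, 0], [0.003, 0.014, 0.11, 0, 0, 0], [0.003, 0.014, 0.11, 0, 0, 0]],
])

```text
clock: 20.95
tool_pos: [0.3951, 0.1487, 0.0772]
orientation: [-180.0, -0.0, -180.0]
force: [-0.0, 0.4, -1.0]
opening: 0.0206
gripper_force: 30.0
```

>>> step_arm([
  [[0, 0, 0.01, 0, 0, 0], [0, 0, 0.02, 0, 0, 0], [0, 0, 0.02, 0, 0, 0]],
])

```text
clock: 21.25
tool_pos: [0.3953, 0.1488, 0.0768]
orientation: [-180.0, 0.0, -179.9]
force: [-7.6, -1.4, 19.8]
opening: 0.0208
gripper_force: 30.0
```

>>> step_arm([
  [[0, 0, -0.01, 0, 0, 0], [0, 0, -0.01, 0, 0, 0], [0, 0, -0.01, 0, 0, 0], [0, 0, -0.01, 0, 0, 0], [0, 0, -0.01, 0, 0, 0], [0, 0, -0.01, 0, 0, 0]],
], jaw=60)

```text
clock: 21.85
tool_pos: [0.3952, 0.1487, 0.0764]
orientation: [-180.0, -0.0, -180.0]
force: [-0.2, 0.6, -0.3]
opening: 0.063
gripper_force: 0.0
```

>>> step_arm([
  [[0, 0, -0.25, 0, 0, 0], [0, 0, -0.5, 0, 0, 0], [0, 0, -0.7, 0, 0, 0], [0, 0, -0.7, 0, 0, 0], [0, 0, -0.7, 0, 0, 0]],
])

```text
clock: 22.35
tool_pos: [0.3952, 0.1488, 0.1467]
orientation: [179.9, 0.0, -180.0]
force: [0.4, 1.2, -0.6]
opening: 0.0668
gripper_force: 0.0
```

```bash
python3 - <<'E'
from w import *
W,p,u,v,o=shot("w14"); pots(W); lid(W,(.3952,.148),.072,.05)
E
```

```text
tcp [0.3952 0.1488 0.1467] cam [0.315 0.148 0.304] t 22.35
ochre (768, 'z', np.float64(0.0609), 'fit(hull)', array([0.5147, 0.0798, 0.0237]), 'fixr', array([0.5056, 0.0611]), 'mean', array([0.513 , 0.0873]))
green (9143, 'z', np.float64(0.0711), 'fit(hull)', array([0.3954, 0.1481, 0.0498]), 'fixr', array([0.3945, 0.1477]), 'mean', array([0.3925, 0.1479]))
blue (203, 'z', np.float64(0.0764), 'fit(hull)', array([0.515 , 0.2074, 0.0387]), 'fixr', array([0.5266, 0.2244]), 'mean', array([0.4936, 0.1787]))
red (2378, 'z', np.float64(0.0506), 'fit(hull)', array([0.4118, 0.321 , 0.0307]), 'fixr', array([0.4111, 0.321 ]), 'mean', array([0.4078, 0.3172]))
lid (10892, 'z', np.float64(0.0713), 'fit(hull)', array([0.3954, 0.1481, 0.0498]), 'fixr', array([0.3955, 0.1481]), 'mean', array([0.3925, 0.1481]))
plane [0.001  0.     0.0714]
```

>>> step_arm([
  [[-0.49, -0.91, 0, 0, 0, 0], [-0.49, -0.91, 0, 0, 0, 0], [-0.49, -0.91, 0, 0, 0, 0]],
])

```text
clock: 22.7
tool_pos: [0.4449, 0.0539, 0.1453]
orientation: [-179.9, -0.1, 179.8]
force: [-0.5, 0.6, 0.4]
opening: 0.067
gripper_force: 0.0
```

>>> step_arm([
  [[-0.49, -0.91, 0, 0, 0, 0], [-0.49, -0.91, 0, 0, 0, 0], [-0.49, -0.91, 0, 0, 0, 0]],
])

```text
clock: 23.0
tool_pos: [0.4943, -0.037, 0.1451]
orientation: [-179.9, -0.1, 179.8]
force: [-0.7, -0.0, 0.2]
opening: 0.0668
gripper_force: 0.0
```

>>> step_arm([
  [[-0.49, -0.91, 0, 0, 0, 0], [-0.49, -0.91, 0.2, 0, 0, 0], [-0.49, -0.91, 0.4, 0, 0, 0], [-0.49, -0.91, 0.4, 0, 0, 0], [-0.49, -0.91, 0.4, 0, 0, 0], [-0.49, -0.91, 0.4, 0, 0, 0]],
])

```text
clock: 23.6
tool_pos: [0.5424, -0.1233, 0.1073]
orientation: [-180.0, 0.0, -179.9]
force: [0.4, 0.1, -0.1]
opening: 0.0673
gripper_force: 0.0
```

```bash
python3 - <<'E'
from w import *
W,p,u,v,o=shot("w15")
for n,z,r in [("b knob",.035,.011),("b",.021,.06)]: print(n,ring(W,PILE,z,r))
E
```

```text
tcp [ 0.5424 -0.1233  0.1073] cam [ 0.463 -0.124  0.265] t 23.6
b knob (566, 'z', np.float64(0.0348), 'fit(hull)', array([ 0.542 , -0.1243,  0.0106]), 'fixr', array([ 0.5421, -0.1243]), 'mean', array([ 0.5413, -0.1243]))
b (14834, 'z', np.float64(0.0211), 'fit(hull)', array([ 0.5422, -0.1244,  0.0598]), 'fixr', array([ 0.5422, -0.1244]), 'mean', array([ 0.5386, -0.1244]))
```

>>> step_arm([
  [[0, -0.009, 0.3, 0, 0, 0], [0, -0.009, 0.55, 0, 0, 0], [0, -0.009, 0.7, 0, 0, 0], [0, -0.009, 0.805, 0, 0, 0], [0, -0.009, 0.805, 0, 0, 0], [0, -0.009, 0.805, 0, 0, 0]],
])

```text
clock: 24.25
tool_pos: [0.543, -0.1247, 0.027]
orientation: [-180.0, 0.1, -179.9]
force: [-0.2, 0.1, 0.5]
opening: 0.067
gripper_force: 0.0
```

>>> step_arm([
  [[0, 0, 0, 0, 0, 0], [0, 0, 0, 0, 0, 0], [0, 0, 0, 0, 0, 0], [0, 0, 0, 0, 0, 0], [0, 0, 0, 0, 0, 0], [0, 0, 0, 0, 0, 0], [0, 0, 0, 0, 0, 0], [0, 0, 0, 0, 0, 0], [0, 0, 0, 0, 0, 0]],
], jaw=255)

```text
clock: 25.15
tool_pos: [0.5423, -0.1252, 0.0261]
orientation: [-180.0, -0.0, -180.0]
force: [0.0, -0.3, 0.2]
opening: 0.0208
gripper_force: 30.0
```

>>> step_arm([
  [[0, 0, -0.15, 0, 0, 0], [0, 0, -0.4, 0, 0, 0], [0, 0, -0.8, 0, 0, 0], [0, 0, -1.0, 0, 0, 0], [0, 0, -1.0, 0, 0, 0]],
])

```text
clock: 25.65
tool_pos: [0.5442, -0.125, 0.1292]
orientation: [180.0, 0.3, -180.0]
force: [-0.4, 0.0, -1.7]
opening: 0.0209
gripper_force: 30.0
```

>>> step_arm([
  [[0.044, 0.3, -0.3, 0, 0, 0], [0.044, 0.87, -0.3, 0, 0, 0], [0.044, 0.87, -0.3, 0, 0, 0], [0.044, 0.87, -0.3, 0, 0, 0]],
])

```text
clock: 26.05
tool_pos: [0.5372, -0.0367, 0.155]
orientation: [180.0, -0.1, -179.8]
force: [0.3, -0.9, -1.8]
opening: 0.0204
gripper_force: 30.0
```

>>> step_arm([
  [[0.044, 0.87, 0, 0, 0, 0], [0.044, 0.87, 0, 0, 0, 0], [0.044, 0.87, 0, 0, 0, 0]],
])

```text
clock: 26.35
tool_pos: [0.5332, 0.0509, 0.155]
orientation: [-180.0, -0.1, -179.9]
force: [-0.1, -1.0, -0.7]
opening: 0.0208
gripper_force: 30.0
```

>>> step_arm([
  [[0.044, 0.87, 0, 0, 0, 0], [0.044, 0.87, 0, 0, 0, 0], [0.044, 0.87, 0, 0, 0, 0], [0.044, 0.87, 0, 0, 0, 0]],
])

```text
clock: 26.75
tool_pos: [0.5286, 0.1354, 0.1549]
orientation: [-179.9, -0.1, -179.9]
force: [0.2, 0.0, -2.5]
opening: 0.0206
gripper_force: 30.0
```

```bash
python3 - <<'E'
from w import *
W,p,u,v,o=shot("w16"); pots(W); print(o["orientation"])
print("held",ring(W,o["tool_pos"][:2],o["tool_pos"][2]-.005,.06))
E
```

```text
tcp [0.5286 0.1354 0.1549] cam [0.449 0.135 0.313] t 26.75
ochre (2520, 'z', np.float64(0.0611), 'fit(hull)', array([0.5194, 0.0635, 0.0398]), 'fixr', array([0.5178, 0.062 ]), 'mean', array([0.5073, 0.05  ]))
green (8969, 'z', np.float64(0.0711), 'fit(hull)', array([0.3964, 0.1478, 0.0493]), 'fixr', array([0.3977, 0.148 ]), 'mean', array([0.4074, 0.1477]))
blue (1456, 'z', np.float64(0.0764), 'fit(hull)', array([0.5252, 0.2249, 0.0578]), 'fixr', array([0.5254, 0.2247]), 'mean', array([0.5031, 0.2496]))
red (3405, 'z', np.float64(0.0506), 'fit(hull)', array([0.4124, 0.3212, 0.031 ]), 'fixr', array([0.4129, 0.3205]), 'mean', array([0.4128, 0.3173]))
[-1.79934615e+02 -1.10330823e-01 -1.79940816e+02]
held (17306, 'z', np.float64(0.15), 'fit(hull)', array([0.5284, 0.1345, 0.0597]), 'fixr', array([0.5287, 0.1345]), 'mean', array([0.5061, 0.1344]))
```

>>> step_arm([
  [[0.034, 0.9, 0, 0, 0, 0], [0.034, 0.9, 0, 0, 0, 0], [0.034, 0.9, 0.2, 0, 0, 0], [0.034, 0.9, 0.4, 0, 0, 0], [0.034, 0.9, 0.43, 0, 0, 0], [0.034, 0.9, 0.43, 0, 0, 0]],
])

```text
clock: 27.4
tool_pos: [0.5256, 0.2243, 0.1125]
orientation: [-179.9, -0.1, 179.9]
force: [0.8, 0.2, -1.2]
opening: 0.0209
gripper_force: 30.0
```

>>> step_arm([
  [[0, 0, 0.04, 0, 0, 0], [0, 0, 0.08, 0, 0, 0], [0, 0, 0.12, 0, 0, 0], [0, 0, 0.14, 0, 0, 0], [0, 0, 0.14, 0, 0, 0]],
])

```text
clock: 27.9
tool_pos: [0.5255, 0.2258, 0.0988]
orientation: [-180.0, -0.0, -180.0]
force: [-0.6, -0.0, -1.5]
opening: 0.0206
gripper_force: 30.0
```

```bash
python3 - <<'E'
from w import *
W,p,u,v,o=shot("w17"); pots(W); print(o["force"],o["orientation"])
print("held",ring(W,o["tool_pos"][:2],o["tool_pos"][2]-.005,.06))
E
```

```text
tcp [0.5255 0.2258 0.0988] cam [0.446 0.225 0.256] t 27.9
ochre (6335, 'z', np.float64(0.0608), 'fit(hull)', array([0.5193, 0.0636, 0.0398]), 'fixr', array([0.519 , 0.0649]), 'mean', array([0.5141, 0.0692]))
green (11395, 'z', np.float64(0.0711), 'fit(hull)', array([0.396 , 0.1479, 0.0498]), 'fixr', array([0.3981, 0.1484]), 'mean', array([0.4143, 0.1491]))
blue 19
red (5769, 'z', np.float64(0.0508), 'fit(hull)', array([0.4123, 0.3215, 0.0309]), 'fixr', array([0.4131, 0.3209]), 'mean', array([0.4125, 0.3191]))
[-0.63065698 -0.01418077 -1.508835  ] [-1.79984704e+02 -1.85399580e-02 -1.79982520e+02]
held (17314, 'z', np.float64(0.0939), 'fit(hull)', array([0.5252, 0.2248, 0.0596]), 'fixr', array([0.5254, 0.2248]), 'mean', array([0.503 , 0.2248]))
```

>>> step_arm([
  [[0, 0, 0.03, 0, 0, 0], [0, 0, 0.06, 0, 0, 0], [0, 0, 0.09, 0, 0, 0], [0, 0, 0.11, 0, 0, 0], [0, 0, 0.118, 0, 0, 0], [0, 0, 0.118, 0, 0, 0]],
])

```text
clock: 28.55
tool_pos: [0.5256, 0.2258, 0.0871]
orientation: [-180.0, -0.0, -180.0]
force: [-0.8, 0.7, -1.6]
opening: 0.0209
gripper_force: 30.0
```

>>> step_arm([
  [[0, 0, 0.01, 0, 0, 0], [0, 0, 0.02, 0, 0, 0], [0, 0, 0.02, 0, 0, 0]],
])

```text
clock: 28.85
tool_pos: [0.5258, 0.226, 0.0863]
orientation: [180.0, 0.0, -180.0]
force: [-2.5, -1.2, 6.2]
opening: 0.021
gripper_force: 30.0
```

>>> step_arm([
  [[0, 0, 0.01, 0, 0, 0], [0, 0, 0.01, 0, 0, 0]],
])

```text
clock: 29.05
tool_pos: [0.5258, 0.226, 0.0862]
orientation: [180.0, 0.1, -179.9]
force: [-5.9, -1.2, 14.5]
opening: 0.0205
gripper_force: 30.0
```

>>> step_arm([
  [[0, 0, -0.01, 0, 0, 0], [0, 0, -0.01, 0, 0, 0], [0, 0, -0.01, 0, 0, 0], [0, 0, -0.01, 0, 0, 0], [0, 0, -0.01, 0, 0, 0], [0, 0, -0.01, 0, 0, 0]],
], jaw=60)

```text
clock: 29.65
tool_pos: [0.5256, 0.2258, 0.0851]
orientation: [-180.0, -0.0, -180.0]
force: [0.2, 0.2, -0.0]
opening: 0.0627
gripper_force: 0.0
```

>>> step_arm([
  [[0, 0, -0.25, 0, 0, 0], [0, 0, -0.5, 0, 0, 0], [0, 0, -0.9, 0, 0, 0], [0, 0, -0.9, 0, 0, 0], [0, 0, -0.9, 0, 0, 0]],
])

```text
clock: 30.15
tool_pos: [0.526, 0.2263, 0.1763]
orientation: [179.9, 0.1, -180.0]
force: [-0.7, -0.8, 1.1]
opening: 0.0668
gripper_force: 0.0
```

```bash
python3 - <<'E'
from w import *
W,p,u,v,o=shot("w18"); pots(W)
for q,z,r in [((.525,.2245),.082,.06),((.412,.321),.052,.031),((.3955,.148),.072,.05),((.519,.0635),.062,.04)]: lid(W,q,z,r)
p,d=snapshot("top"); cv2.imwrite("pics/top1.png",cv2.resize(p[100:260,220:500,::-1],None,fx=2.5,fy=2.5))
E
```

```text
tcp [0.526  0.2263 0.1763] cam [0.446 0.225 0.334] t 30.15
ochre (3950, 'z', np.float64(0.0609), 'fit(hull)', array([0.5195, 0.0633, 0.0398]), 'fixr', array([0.519 , 0.0639]), 'mean', array([0.5174, 0.0658]))
green (8342, 'z', np.float64(0.0711), 'fit(hull)', array([0.3962, 0.1479, 0.0494]), 'fixr', array([0.3974, 0.1478]), 'mean', array([0.4026, 0.1486]))
blue (11730, 'z', np.float64(0.0811), 'fit(hull)', array([0.5256, 0.2253, 0.0598]), 'fixr', array([0.5249, 0.2247]), 'mean', array([0.522 , 0.2255]))
red (3044, 'z', np.float64(0.0509), 'fit(hull)', array([0.4124, 0.3215, 0.0308]), 'fixr', array([0.4126, 0.321 ]), 'mean', array([0.4124, 0.3199]))
lid (13949, 'z', np.float64(0.0813), 'fit(hull)', array([0.5256, 0.2253, 0.0598]), 'fixr', array([0.5257, 0.2254]), 'mean', array([0.5221, 0.2253]))
plane [ 0.0014 -0.0002  0.0814]
lid (3591, 'z', np.float64(0.0512), 'fit(hull)', array([0.4124, 0.3215, 0.0308]), 'fixr', array([0.4124, 0.3216]), 'mean', array([0.412 , 0.3204]))
plane [ 0.0032 -0.003   0.0513]
lid (10362, 'z', np.float64(0.0713), 'fit(hull)', array([0.3962, 0.1479, 0.0494]), 'fixr', array([0.3957, 0.1479]), 'mean', array([0.4024, 0.1486]))
plane [-0.0003 -0.0001  0.0714]
lid (4853, 'z', np.float64(0.0614), 'fit(hull)', array([0.5195, 0.0634, 0.0398]), 'fixr', array([0.5195, 0.0633]), 'mean', array([0.5177, 0.065 ]))
plane [-0.0008  0.      0.0615]
```

View pics/top1.png

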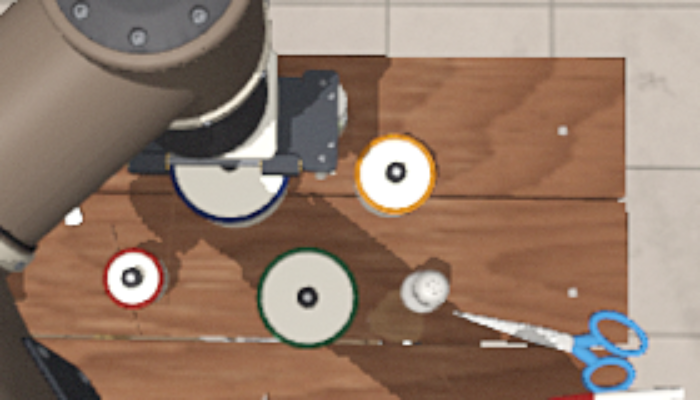

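View pics/w18.png

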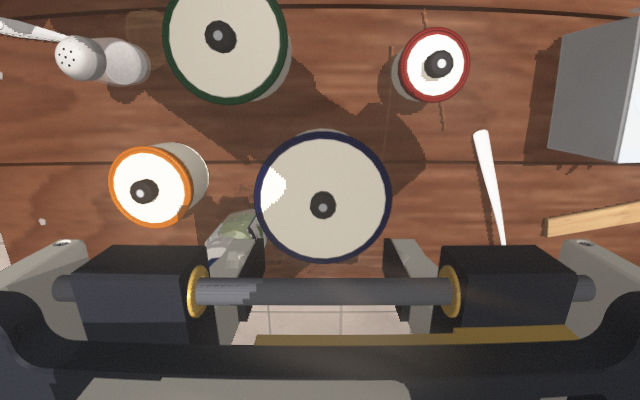

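Both pictures show all four lids flat on their own pots: red (435,65), green (222,37), ochre (147,187) and blue (322,197). The salt at (105,60) and the spice jar at (235,235) still stand, and the gripper is clear of everything.

```bash
python3 -c "
from plant import *
print(close_job())"
```

```text
the job is handed in; nothing more can be done
None
```

I put all four lids on their matching pots, pushed home and flat on the rims, left the pots, salt shaker and spice jar standing in place, and handed the job in at about 30 s of the 115 s.

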